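Shut the sample cabinet on the lab bench

TASK

Slide the small cabinet's open drawer fully home with its two sample jars still standing in it, then swing the cabinet door shut and press it until its spring latch snaps in and holds it. Work gently: do not slam the door, strain the drawer or the door, upset the jars or disturb the other things on the bench.

Things in the scene. Friction and masses are not known exactly. Their poses are not given: they have to be found in the camera images.
- cabinet: Small cream steel sample cabinet, 200 deep, 250 wide, 150 mm high, fixed to the bench. Origin: bench level (z = 0) under the middle of the door opening, in the plane of the front face. x points into the cabinet (the front faces -x), y along the front to the hinge side, z up.
- drawer (a joint): How far the drawer stands out of the cabinet, m: 0 is fully home on its stop, face flush with the cabinet's front; it starts 0.060 to 0.080 out. It slides along the cabinet's x with about 2.5 N of friction and stays where it is left. More than 22 N strains it.
- drawer_face (a point): Point on the front face of the grey drawer, on its middle line, 115 mm above the bench; goes along the cabinet's +x as the drawer is pushed in. The flat face, without handle, is 135 mm wide and reaches from 60 to 135 mm above the bench; the space before it is free down to the bench. When it is nearly home the gripper's body must be above the 150 mm high roof.
- door (a joint): Door angle, rad: 0 is parallel to the cabinet's front; starts 1.3 to 1.6 open, stays where left (friction under 1 N). At angle a, in the cabinet's axes, hinge to free edge runs (-sin a, -cos a, 0), the outer face looks to (-cos a, sin a, 0). Latched and let go it rests at 0.005 to 0.085, by the catch's setting; not latched it springs back to over 0.11. Over 2 rad/s is a slam.
- door_hinge (a point): Point on the vertical hinge axis, 100 mm above the bench, in the plane of the door's inner face: 10 mm in front of the cabinet's front plane and 100 mm from its middle on the +y side.
- door_push (a point): Point on the outer face of the white door, 155 mm from the hinge axis, 45 mm short of the free edge, 110 mm above the bench; moves with the door. The door is flat, 200 mm wide, 16 mm thick, its top 150 mm above the bench; a small black knob 38 mm proud sits below this point, 35 mm above the bench. Pushing along the inward normal closes the door; more than 22 N strains it.
- latch (a point): Tip of the steel spring tongue on the door's free edge, 70 mm above the bench, 10 mm proud of the edge, sloped on the cabinet side. The slope rides over the catch's roller while a bumper pushes back: pressing at door_push takes up to about 10 N (14 with friction), drops as the tongue snaps in, and 1 to 2 mm further on the door meets a firm stop.
- catch (a point): Adjustable steel catch beside the free edge: an arm at y = -103 to -122 mm with a roller, 55 to 85 mm above the bench, standing out 36 to 49 mm from the front; behind the door's edge it bears the stop pad and a sprung bumper. The point, fixed to the cabinet, marks only its nominal place: the whole catch is set 1 to 14 mm forward in its slot, unknown, so the door shuts at 0 to 0.08 rad.
- jar_a: Glass sample jar with white lid, 36 mm diameter, 45 mm high, standing loose in the drawer. Origin: centre of its underside, z up.
- jar_b: A second such jar, beside the first in the drawer.
- dishes: Stack of three culture dishes, 90 mm wide, 38 mm high, on the rear of the cabinet's roof: leave it alone. Origin: centre of its underside, as for the things below.
- beaker: Empty glass beaker, 66 mm wide, 85 mm high, standing beyond the door's free edge: leave it alone.
- amber_jar: Squat amber jar with black lid, 60 mm wide, 75 mm high, standing outside the door's sweep: leave it alone.
- cylinder: Glass measuring cylinder on a broad foot (64 mm), 190 mm high: leave it alone.
- stain_bottle: White bottle with green cap, 50 mm wide, 110 mm high: leave it alone.
- cork_ring: Cork ring, 90 mm wide, 25 mm high: leave it alone.
- mortar: White ceramic bowl, 90 mm wide, 60 mm high: leave it alone.

How it is judged:
By the outcome, as a careful person would: the job done as asked, in the order asked, and still so for the second after the job is handed in, with the robot touching nothing.
It also fails if it takes over 58 s, if anything falls off the work surface, if the arm or the gripper's body presses on something with over 40 N, if the wrist force passes 120 N, or if a joint passes its speed limit or range.

ROBOT

A 6-joint arm with a two-finger parallel gripper is mounted at the origin on the work surface. World frame = base frame: x ahead of the robot, y to its left, z up, the work surface at z = 0. Lengths are in m, angles in rad, forces in N, time in s.
With the tool pointing down it reaches from about 0.35 to 0.875 m from the base axis. Payload 4.2 kg.
Tool frame: the origin (TCP) lies midway between the tips of the shut fingers; the grasp point (between the pads) lies behind it (bot.tcp_to_grasp is the z of the grasp point in the tool frame, in m); z points along the fingers, y is the line along which they close (so a half turn about z gives the same grasp; the last joint's range is limited). The gripper opens to 85 mm and grips with 20 to 120 N. Pads are 22 mm wide; open, the fingers measure 114 mm over their backs; the gripper's body (76 mm by 85 mm) begins 54 mm behind the grasp point. The pads swing forward as they close: fully open they stand 13 mm farther back than shut.
Start: joints at [1.517, 0.385, 0.008, 0, -1.194, -0.259], TCP at [0.192, 0.595, 0.231] pointing down, gripper open.
Joint ranges: [-3.14, 3.14], [-1.21, 2.06], [-1.07, 1.41], [-3.16, 2.05], [-2.99, -0.16], [-3.1, 3.1]. Speed limits (rad/s): [2.79, 2.79, 3.14, 3.14, 3.14, 3.14].

INTERFACE

Orientations are given as [roll, pitch, yaw] about the fixed x, y, z axes, in that order (R = Rz(yaw) Ry(pitch) Rx(roll)).
In Python, from workcell import telemetry, viewer, close_job, spotter, bot gives the robot as it stands.
- The arm moves only by the tool drive_tool, never from a script. Its argument "targets" is a list of rows, each an object of numbers: "tx", "ty", "tz": the shift along the tool's x, y, z in mm; "wx", "wy", "wz": the turn, a rotation vector about the tool's x, y, z in degrees; "gripper": the finger opening in mm, from 0 to 85.4. A call has 1 to 8 rows; each row is the pose to reach, as a shift and turn from the pose commanded when the call began, along the tool's axes at that moment; what a row does not reach only later rows make up. A row lasts 1/10 s, in which the tool goes at most 50 mm and 8.59 degrees, less where a joint would pass 70% of its speed; a pose out of reach is approached as far as the arm can. A call with a gripper value outside its range is refused whole. The fingers move at their own pace and stop on an object; "squeeze" is the grip in N (left out, the last holds). Time passes only in rows, so rows that repeat a pose let the fingers close. It gives the time, the measured TCP pose, the force, the opening and the grip force at its end, in the units of the state.
- telemetry.sense(): the state, without advancing time (a new reading comes with each control period).
- viewer.grab_frame(name): name is "scene" or "top" or "wrist"; returns a dict with "pixels" (400x640x3 uint8, red, green, blue), "fx", "fy", "cx", "cy" (pixels), "k1" (the pictures are not rectified: a ray, as slopes to the right and down, at radius r is drawn at 1 + k1 r^2 times it, then the intrinsics apply), "R" (3x3) and "t" (3): a world point X has camera coordinates R X + t. Camera axes: x right, y down, z forward; pixel columns grow to the right and rows downward; lengths in m; the calibration is good to about 2 mm. A picture is of the moment at which its call begins. There is no depth.
- close_job(): hands the job in; it is judged then, once.
Trained networks look in a picture, given as the dict that the camera call returned (one of the last four; its "shot" number tells which), for a name from the list of things; names that differ only in an ending like _2 or _b are one class to them, and where a whole thing is asked for, a point or a joint stands for the part that bears it (a point fixed in the world has none). Each returns a list of dicts, best first, with "confidence" (0 to 1); they miss things now and then, are a little off and sometimes report something else, mostly with a low value. They report only what shows in the picture. A call takes as long as a camera call.
- spotter.look_for(picture, target): "box" ([left, top, width, height] in pixels, round what is visible of it).
- spotter.mark_of(picture, target): "at" ([column, row] in pixels: a listed point, or the origin of a listed thing).
The state is a dict: "clock": time; "joints": joint angles; "joint_velocities": joint speeds; "joint_torque": joint torques, N m; "position": TCP position; "tcp_rot": TCP orientation; "wrist_force": force on the tool from outside, world axes, zero at the start; "moment": the same for the moment, N m; "grip_width": opening from 0.0 (shut) to 1.0 (fully open); "gripper_force": force on a finger pad.
Only numpy, scipy, OpenCV 4.12 (cv2) and the standard library are available. Lean on these libraries where they do the work, as an engineer would, in place of code of your own. Each camera call takes 0.05 s, during which the arm holds its last target. There are 200 camera calls.

## Working session

There is one attempt and no reset: what is moved stays moved. The work goes in short steps, Python scripts to look and compute and a tool call to move; the robot and the scene stay as the last step left them, time stands still between calls to the robot, and variables do not carry over. Pictures are saved under pics/ and viewed, at most 10 in all, crops included, and the job is handed in when it is done.

Besides the shell and the picture viewer there is one more tool, called as a command line: name --argument value ..., lists and objects as JSON in quotes. drive_tool: Moves the arm, as the interface text tells. Its arguments: {"type":"object","properties":{"targets":{"type":"array","items":{"type":"object","properties":{"tx":{"type":"number"},"ty":{"type":"number"},"tz":{"type":"number"},"wx":{"type":"number"},"wy":{"type":"number"},"wz":{"type":"number"},"gripper":{"type":"number"}}}},"squeeze":{"type":"number"}},"required":["targets"]}

```bash
ls; mkdir -p pics; cat > h.py <<'E'
import numpy as np, cv2
from scipy.optimize import least_squares
from scipy.spatial.transform import Rotation as Ro
from workcell import telemetry, viewer, close_job, spotter, bot
def ray(p,uv):
    K=np.array([[p["fx"],0,p["cx"]],[0,p["fy"],p["cy"]],[0,0,1.]])
    s=cv2.undistortPoints(np.array([[uv]],float),K,np.array([p["k1"],0,0,0.]))[0,0]
    R=np.array(p["R"]);t=np.array(p["t"])
    d=R.T@np.array([s[0],s[1],1]);return -R.T@t,d/np.linalg.norm(d)
def atz(p,uv,z):
    o,d=ray(p,uv);return o+d*(z-o[2])/d[2]
def tri(rs):
    A=0;b=0
    for o,d in rs:
        P=np.eye(3)-np.outer(d,d);A=A+P;b=b+P@o
    return np.linalg.solve(A,b)
def proj(p,X):
    c=np.array(p["R"])@X+np.array(p["t"]);s=c[:2]/c[2];s=s*(1+p["k1"]*(s@s))
    return s*[p["fx"],p["fy"]]+[p["cx"],p["cy"]]
def save(p,n): cv2.imwrite("pics/"+n+".png",p["pixels"][:,:,::-1])
E
python3 - <<'E'
from h import *
P={n:viewer.grab_frame(n) for n in("scene","top","wrist")}
for n in P: save(P[n],n+"0")
cv2.imwrite("pics/both.png",np.vstack([P["scene"]["pixels"],P["top"]["pixels"]])[:,:,::-1][:, :])
Z=dict(drawer_face=.115,door_hinge=.1,door_push=.11,latch=.07,catch=.07,cabinet=0,jar_a=.07,dishes=.15,beaker=0,amber_jar=0,cylinder=0,stain_bottle=0,cork_ring=0,mortar=0)
for k,z in Z.items():
    r=[]
    for n in("scene","top"):
        for m in spotter.mark_of(P[n],k)[:2]:
            print(k,n,np.round(m["at"]),round(m["confidence"],2),np.round(atz(P[n],m["at"],z),3))
print(telemetry.sense()["tcp_rot"],bot.tcp_to_grasp)
E
```

```text
pics
drawer_face scene [310. 187.] 0.6 [ 0.564 -0.005  0.115]
drawer_face scene [229. 288.] 0.34 [ 0.716 -0.39   0.115]
drawer_face top [318. 208.] 0.95 [ 0.567 -0.002  0.115]
door_hinge scene [312. 168.] 0.73 [0.485 0.07  0.1  ]
door_hinge top [301. 234.] 0.82 [0.473 0.062 0.1  ]
door_push scene [264. 174.] 0.69 [ 0.418 -0.075  0.11 ]
door_push scene [308. 190.] 0.53 [ 0.567 -0.016  0.11 ]
door_push top [334. 248.] 0.53 [ 0.418 -0.06   0.11 ]
latch scene [367. 137.] 0.7 [0.454 0.355 0.07 ]
latch scene [251. 188.] 0.63 [ 0.406 -0.121  0.07 ]
latch top [352. 251.] 0.84 [ 0.407 -0.126  0.07 ]
latch top [260. 186.] 0.2 [0.658 0.217 0.07 ]
catch scene [335. 215.] 0.6 [ 0.671 -0.     0.07 ]
catch top [314. 184.] 0.87 [0.662 0.013 0.07 ]
cabinet scene [329. 202.] 0.66 [0.564 0.071 0.   ]
cabinet top [299. 209.] 0.77 [0.577 0.072 0.   ]
jar_a scene [337. 198.] 0.57 [0.619 0.056 0.07 ]
jar_a scene [325. 182.] 0.51 [0.539 0.076 0.07 ]
jar_a top [298. 216.] 0.55 [0.543 0.073 0.07 ]
jar_a top [301. 194.] 0.54 [0.626 0.061 0.07 ]
dishes scene [376. 161.] 0.83 [0.638 0.203 0.15 ]
dishes top [262.
[... 178 characters left out ...]
0.273  0.   ]
amber_jar top [386. 224.] 0.74 [ 0.514 -0.272  0.   ]
cylinder scene [228. 286.] 0.59 [ 0.626 -0.359  0.   ]
cylinder top [409. 196.] 0.76 [ 0.625 -0.365  0.   ]
stain_bottle scene [163. 282.] 0.6 [ 0.496 -0.49   0.   ]
stain_bottle top [442. 225.] 0.62 [ 0.506 -0.495  0.   ]
cork_ring scene [363. 136.] 0.51 [0.374 0.421 0.   ]
cork_ring scene [336. 201.] 0.43 [0.576 0.095 0.   ]
cork_ring top [205. 258.] 0.78 [0.384 0.443 0.   ]
cork_ring top [298. 231.] 0.71 [0.49  0.077 0.   ]
mortar scene [404. 153.] 0.78 [0.556 0.46  0.   ]
mortar scene [325. 206.] 0.58 [0.57 0.05 0.  ]
mortar top [198. 209.] 0.8 [0.578 0.476 0.   ]
[-3.14151191e+00  2.04725402e-05 -3.12751387e-01] -0.0187
```

```bash
python3 - <<'E'
import cv2,numpy as np
a=cv2.imread("pics/scene0.png")[110:310,150:450];b=cv2.imread("pics/top0.png")[130:290,180:480]
cv2.imwrite("pics/c0.png",np.vstack([cv2.resize(a,None,fx=1.65,fy=1.65,interpolation=2),cv2.resize(b,None,fx=1.65,fy=1.65,interpolation=2)])[:600])
from h import *
# fit cabinet yaw+pos from points
pts=[((-.01,.1),(.479,.066)),((-.04,-.11),(.667,.006)),((0,0),(.571,.071))]
s=telemetry.sense()
f=lambda v:np.concatenate([np.array([v[0]+np.cos(v[2])*a-np.sin(v[2])*b-X,v[1]+np.sin(v[2])*a+np.cos(v[2])*b-Y]) for (a,b),(X,Y) in pts])
r=least_squares(f,[.57,.07,1.26]);print(r.x,r.fun)
E
```

```text
[0.5718048  0.06465518 1.40450198] [-0.00747098  0.00534602  0.00666618  0.0009988   0.0008048  -0.00634482]
```

View pics/c0.png

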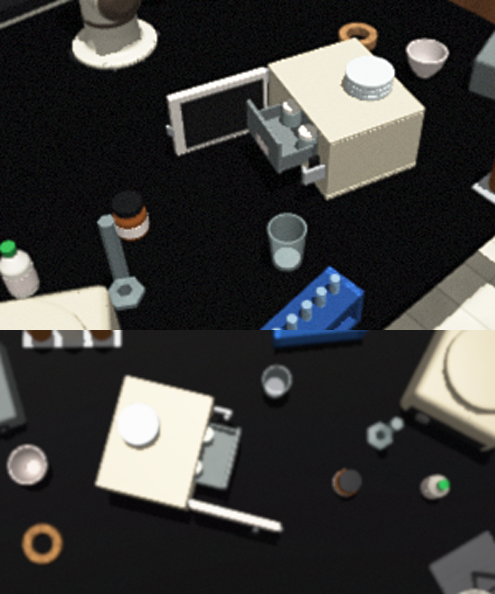

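```bash
cat > fit.py <<'E'
from h import *
import pickle
def loc(v,k):
    x,y,w,d,a=v; c,s=np.cos(w),np.sin(w)
    hx,hy=-.01,.1; u=np.array([-np.sin(a),-np.cos(a)]); n=np.array([-np.cos(a),np.sin(a)])
    H=np.array([hx,hy])
    L=dict(cabinet=(0,0,0),drawer_face=(-d,0,.115),door_hinge=(hx,hy,.1),door_push=(*(H+.155*u+.016*n),.11),
      latch=(*(H+.21*u+.008*n),.07),catch=(-.042,-.11,.07),c1=(0,-.125,.15),c2=(0,.125,.15),c3=(.2,-.125,.15),c4=(.2,.125,.15),
      fe=(*(H+.2*u+.008*n),.15))
    p=L[k] if isinstance(k,str) else k
    return np.array([x+c*p[0]-s*p[1],y+s*p[0]+c*p[1],p[2]])
def fit(obs,v0=(.57,.07,1.35,.07,1.5)):
    f=lambda v:np.concatenate([(proj(p,loc(v,k))-uv)*w for p,k,uv,w in obs])
    r=least_squares(f,v0,loss="soft_l1",f_scale=2.);return r.x,f(r.x).reshape(-1,2)
E
python3 - <<'E'
from fit import *
T=viewer.grab_frame("top");S=viewer.grab_frame("scene");obs=[]
for p in(T,S):
    for k in("cabinet","drawer_face","door_hinge","door_push","latch"):
        m=spotter.mark_of(p,k)
        if k=="latch": m=sorted(m,key=lambda q:np.linalg.norm(atz(p,q["at"],.07)[:2]-[.406,-.12]))
        if m: obs.append((p,k,np.array(m[0]["at"]),.7))
t=lambda x,y:np.array([180+x/1.65,130+(y-330)/1.65]); q=lambda x,y:np.array([150+x/1.65,110+y/1.65])
obs+=[(T,"c1",t(213,398),1),(T,"c2",t(188,507),1),(T,"c3",t(125,377),1),(T,"c4",t(97,486),1),(T,"fe",t(280,526),1),
 (S,"c1",q(327,137),1),(S,"c2",q(268,69),1),(S,"c3",q(423,107),1),(S,"c4",q(352,41),1),(S,"fe",q(173,97),1)]
v,r=fit(obs);print(np.round(v,4))
for o,e in zip(obs,r):print(o[1],np.round(e,1))
for k in("drawer_face","door_push","c1","c2"):print(k,loc(v,k))
E
```

```text
[0.577  0.0594 1.3244 0.071  1.619 ]
cabinet [ 0.2 -0.7]
drawer_face [0.4 1.2]
door_hinge [-0.4 -0.6]
latch [ 2.1 -1.5]
cabinet [-0.1  1.2]
drawer_face [ 0.6 -0.2]
door_hinge [ 0.3 -1. ]
door_push [-0.3 -2. ]
latch [1.  0.6]
c1 [ 0.1 -0.3]
c2 [-1.4  0.6]
c3 [ 0.4 -0.2]
c4 [-0.2  0. ]
fe [0.3 0.9]
c1 [1.1 2.9]
c2 [-1.6 -3.2]
c3 [0.8 0.1]
c4 [ 0.7 -2.7]
fe [-4.4  0.3]
drawer_face [ 0.55972544 -0.00947684  0.115     ]
door_push [ 0.41731115 -0.06958079  0.11      ]
c1 [0.69827321 0.02891983 0.15      ]
c2 [0.45582202 0.08989049 0.15      ]
```

drive_tool --targets '[{"tx": 34, "ty": 32, "tz": -20, "wz": -2, "gripper": 0}, {"tx": 67, "ty": 63, "tz": -30, "wz": -3.8, "gripper": 0}, {"tx": 101, "ty": 95, "tz": -30, "wz": -3.8, "gripper": 0}, {"tx": 135, "ty": 126, "tz": -30, "wz": -3.8, "gripper": 0}, {"tx": 168, "ty": 158, "tz": -30, "wz": -3.8, "gripper": 0}, {"tx": 202, "ty": 190, "tz": -30, "wz": -3.8, "gripper": 0}, {"tx": 236, "ty": 221, "tz": -30, "wz": -3.8, "gripper": 0}, {"tx": 270, "ty": 253, "tz": -30, "wz": -3.8, "gripper": 0}]'

```text
invalid input at $.targets[0]: expected keys tx, ty, tz, wx, wy, wz, gripper
```

drive_tool --targets '[{"tx": 34, "ty": 32, "tz": -20, "wx": 0, "wy": 0, "wz": -2, "gripper": 0}, {"tx": 67, "ty": 63, "tz": -30, "wx": 0, "wy": 0, "wz": -3.8, "gripper": 0}, {"tx": 101, "ty": 95, "tz": -30, "wx": 0, "wy": 0, "wz": -3.8, "gripper": 0}, {"tx": 135, "ty": 126, "tz": -30, "wx": 0, "wy": 0, "wz": -3.8, "gripper": 0}, {"tx": 168, "ty": 158, "tz": -30, "wx": 0, "wy": 0, "wz": -3.8, "gripper": 0}, {"tx": 202, "ty": 190, "tz": -30, "wx": 0, "wy": 0, "wz": -3.8, "gripper": 0}, {"tx": 236, "ty": 221, "tz": -30, "wx": 0, "wy": 0, "wz": -3.8, "gripper": 0}, {"tx": 270, "ty": 253, "tz": -30, "wx": 0, "wy": 0, "wz": -3.8, "gripper": 0}]'

```text
clock: 2.95
position: [0.3719, 0.2692, 0.2618]
tcp_rot: [-3.141, -0.001, -0.246]
wrist_force: [-0.1, 0.0, 0.2]
grip_width: -0.003
gripper_force: 0.0
```

drive_tool --targets '[{"tx": 31, "ty": 34, "tz": 0, "wx": 0, "wy": 0, "wz": 0, "gripper": 0}, {"tx": 62, "ty": 67, "tz": 0, "wx": 0, "wy": 0, "wz": 0, "gripper": 0}, {"tx": 94, "ty": 101, "tz": 0, "wx": 0, "wy": 0, "wz": 0, "gripper": 0}, {"tx": 125, "ty": 135, "tz": 0, "wx": 0, "wy": 0, "wz": 0, "gripper": 0}, {"tx": 156, "ty": 168, "tz": 0, "wx": 0, "wy": 0, "wz": 0, "gripper": 0}, {"tx": 187, "ty": 202, "tz": 0, "wx": 0, "wy": 0, "wz": 0, "gripper": 0}, {"tx": 219, "ty": 236, "tz": 0, "wx": 0, "wy": 0, "wz": 0, "gripper": 0}, {"tx": 250, "ty": 269, "tz": 0, "wx": 0, "wy": 0, "wz": 0, "gripper": 0}]'

```text
clock: 3.75
position: [0.5489, -0.053, 0.2616]
tcp_rot: [-3.141, -0.001, -0.247]
wrist_force: [0.5, 0.5, -1.1]
grip_width: 0.004
gripper_force: 0.0
```

drive_tool --targets '[{"tx": 0, "ty": 0, "tz": 40, "wx": 0, "wy": 0, "wz": 0, "gripper": 0}, {"tx": 0, "ty": 0, "tz": 80, "wx": 0, "wy": 0, "wz": 0, "gripper": 0}, {"tx": 0, "ty": 0, "tz": 115, "wx": 0, "wy": 0, "wz": 0, "gripper": 0}, {"tx": 0, "ty": 0, "tz": 140, "wx": 0, "wy": 0, "wz": 0, "gripper": 0}, {"tx": 0, "ty": 0, "tz": 155, "wx": 0, "wy": 0, "wz": 0, "gripper": 0}, {"tx": 0, "ty": 0, "tz": 155, "wx": 0, "wy": 0, "wz": 0, "gripper": 0}]'

```text
clock: 4.35
position: [0.5465, -0.0513, 0.1039]
tcp_rot: [3.14, 0.005, -0.247]
wrist_force: [0.9, 0.2, -0.3]
grip_width: -0.001
gripper_force: 0.0
```

```bash
python3 - <<'E'
from h import *
p=viewer.grab_frame("wrist");q=viewer.grab_frame("scene")
cv2.imwrite("pics/c1.png",np.vstack([cv2.resize(p["pixels"],(480,300)),cv2.resize(q["pixels"][110:270,200:456],(480,300))])[:,:,::-1])
E
```

```text
(no output)
```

View pics/c1.png

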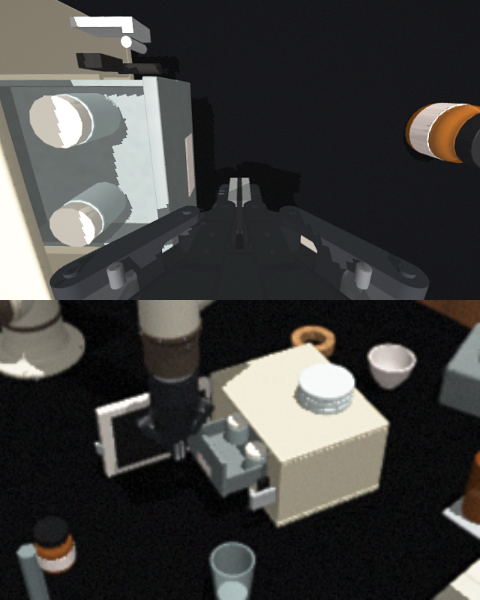

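drive_tool --targets '[{"tx": 0, "ty": -12, "tz": 0, "wx": 0, "wy": 0, "wz": 0, "gripper": 0}, {"tx": 0, "ty": -18, "tz": 0, "wx": 0, "wy": 0, "wz": 0, "gripper": 0}, {"tx": 0, "ty": -22, "tz": 0, "wx": 0, "wy": 0, "wz": 0, "gripper": 0}, {"tx": 0, "ty": -26, "tz": 0, "wx": 0, "wy": 0, "wz": 0, "gripper": 0}, {"tx": 0, "ty": -30, "tz": 0, "wx": 0, "wy": 0, "wz": 0, "gripper": 0}, {"tx": 0, "ty": -34, "tz": 0, "wx": 0, "wy": 0, "wz": 0, "gripper": 0}, {"tx": 0, "ty": -38, "tz": 0, "wx": 0, "wy": 0, "wz": 0, "gripper": 0}, {"tx": 0, "ty": -42, "tz": 0, "wx": 0, "wy": 0, "wz": 0, "gripper": 0}]'

```text
clock: 5.25
position: [0.5585, -0.0103, 0.1066]
tcp_rot: [3.141, -0.0, -0.247]
wrist_force: [-0.8, -2.1, 2.3]
grip_width: 0.003
gripper_force: 1.4
```

drive_tool --targets '[{"tx": 0, "ty": -5, "tz": 0, "wx": 0, "wy": 0, "wz": 0, "gripper": 0}, {"tx": 0, "ty": -11, "tz": 0, "wx": 0, "wy": 0, "wz": 0, "gripper": 0}, {"tx": 0, "ty": -17, "tz": 0, "wx": 0, "wy": 0, "wz": 0, "gripper": 0}, {"tx": 0, "ty": -23, "tz": 0, "wx": 0, "wy": 0, "wz": 0, "gripper": 0}, {"tx": 0, "ty": -29, "tz": 0, "wx": 0, "wy": 0, "wz": 0, "gripper": 0}, {"tx": 0, "ty": -35, "tz": 0, "wx": 0, "wy": 0, "wz": 0, "gripper": 0}, {"tx": 0, "ty": -40, "tz": 0, "wx": 0, "wy": 0, "wz": 0, "gripper": 0}, {"tx": 0, "ty": -44, "tz": 0, "wx": 0, "wy": 0, "wz": 0, "gripper": 0}]'

```text
clock: 6.05
position: [0.5693, 0.0329, 0.1062]
tcp_rot: [-3.142, -0.0, -0.246]
wrist_force: [0.9, -2.8, 0.0]
grip_width: 0.004
gripper_force: 1.4
```

drive_tool --targets '[{"tx": 0, "ty": -2, "tz": 0, "wx": 0, "wy": 0, "wz": 0, "gripper": 0}, {"tx": 0, "ty": -4, "tz": 0, "wx": 0, "wy": 0, "wz": 0, "gripper": 0}, {"tx": 0, "ty": -5, "tz": 0, "wx": 0, "wy": 0, "wz": 0, "gripper": 0}, {"tx": 0, "ty": -6, "tz": 0, "wx": 0, "wy": 0, "wz": 0, "gripper": 0}, {"tx": 0, "ty": -7, "tz": 0, "wx": 0, "wy": 0, "wz": 0, "gripper": 0}, {"tx": 0, "ty": -8, "tz": 0, "wx": 0, "wy": 0, "wz": 0, "gripper": 0}]'

```text
clock: 6.65
position: [0.5705, 0.0391, 0.1062]
tcp_rot: [3.14, 0.001, -0.247]
wrist_force: [0.8, -8.5, 1.9]
grip_width: 0.0
gripper_force: 3.6
```

drive_tool --targets '[{"tx": 0, "ty": -1, "tz": 0, "wx": 0, "wy": 0, "wz": 0, "gripper": 0}, {"tx": 0, "ty": -2, "tz": 0, "wx": 0, "wy": 0, "wz": 0, "gripper": 0}]'

```text
clock: 6.85
position: [0.5703, 0.0396, 0.1064]
tcp_rot: [3.137, 0.003, -0.247]
wrist_force: [-0.1, -13.7, 2.7]
grip_width: -0.004
gripper_force: 5.6
```

drive_tool --targets '[{"tx": 0, "ty": -1, "tz": 0, "wx": 0, "wy": 0, "wz": 0, "gripper": 0}, {"tx": 0, "ty": -1.5, "tz": 0, "wx": 0, "wy": 0, "wz": 0, "gripper": 0}]'

```text
clock: 7.05
position: [0.5702, 0.0399, 0.1065]
tcp_rot: [3.135, 0.003, -0.248]
wrist_force: [-0.5, -16.5, 3.6]
grip_width: -0.003
gripper_force: 6.7
```

drive_tool --targets '[{"tx": 0, "ty": 4, "tz": 0, "wx": 0, "wy": 0, "wz": 0, "gripper": 0}, {"tx": 0, "ty": 20, "tz": 0, "wx": 0, "wy": 0, "wz": 0, "gripper": 0}, {"tx": 0, "ty": 50, "tz": -20, "wx": 0, "wy": 0, "wz": 0, "gripper": 0}, {"tx": 0, "ty": 80, "tz": -60, "wx": 0, "wy": 0, "wz": 0, "gripper": 0}, {"tx": 0, "ty": 90, "tz": -100, "wx": 0, "wy": 0, "wz": 0, "gripper": 0}, {"tx": 0, "ty": 90, "tz": -120, "wx": 0, "wy": 0, "wz": 0, "gripper": 0}, {"tx": 0, "ty": 90, "tz": -120, "wx": 0, "wy": 0, "wz": 0, "gripper": 0}]'

```text
clock: 7.75
position: [0.5513, -0.044, 0.2299]
tcp_rot: [-3.138, -0.007, -0.247]
wrist_force: [0.1, -0.3, -0.6]
grip_width: 0.003
gripper_force: 0.0
```

```bash
python3 - <<'E'
from h import *
p=viewer.grab_frame("wrist");q=viewer.grab_frame("scene");t=viewer.grab_frame("top")
cv2.imwrite("pics/c2.png",np.vstack([cv2.resize(p["pixels"],(480,300)),cv2.resize(q["pixels"][110:270,200:456],(480,300))])[:,:,::-1])
for n,z in(("door_hinge",.1),("door_push",.11),("latch",.07),("drawer_face",.115)):
  for c in(q,t):
    for m in spotter.mark_of(c,n)[:1]: print(n,m["confidence"],atz(c,m["at"],z))
E
```

```text
door_hinge 0.67 [0.47843587 0.07997315 0.1       ]
door_hinge 0.75 [0.4764109  0.06869923 0.1       ]
door_push 0.62 [ 0.43538278 -0.08241674  0.11      ]
door_push 0.91 [ 0.41618087 -0.0707174   0.11      ]
latch 0.65 [0.62312322 0.0133419  0.07      ]
latch 0.67 [ 0.41049593 -0.1173802   0.07      ]
drawer_face 0.6 [0.57130289 0.05215979 0.115     ]
drawer_face 0.53 [0.65533772 0.00532458 0.115     ]
```

View pics/c2.png

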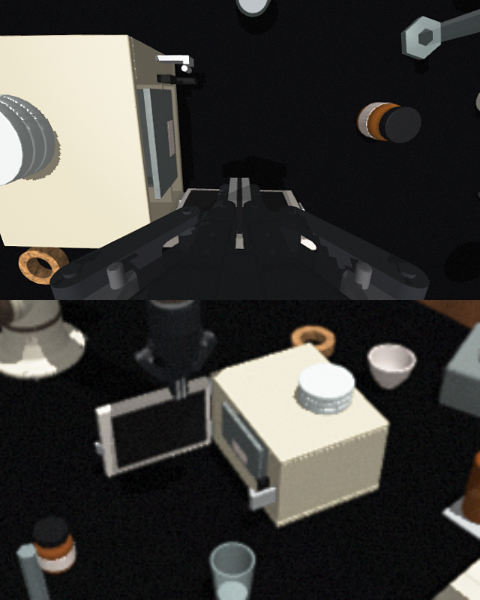

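```bash
python3 - <<'E'
from fit import *
p=viewer.grab_frame("wrist")
v=[.577,.0594,1.3244,0,1.6]
f=4;x0,y0=150,40
im=cv2.resize(p["pixels"][y0:y0+150+130,x0:x0+120],None,fx=2.1*1,fy=2.1*1,interpolation=2)[:,:,::-1].copy()
im=cv2.resize(p["pixels"][y0:y0+300,x0:x0+130],None,fx=2,fy=2,interpolation=2)[:,:,::-1].copy()
im2=im.copy()
def L(pts,c):
    q=np.array([(proj(p,loc(v,a))-[x0,y0])*2 for a in pts]);cv2.polylines(im2,[np.int32(np.round(q))],True,c,1);print(np.round(q))
L([(0,-.125,.15),(0,.125,.15),(0,.125,0),(0,-.125,0)],(0,0,255))
L([(0,-.0675,.135),(0,.0675,.135),(0,.0675,.06),(0,-.0675,.06)],(0,255,0))
cv2.imwrite("pics/c3.png",np.hstack([im,im2]))
E
```

```text
[[ 37.  -1.]
 [114. 589.]
 [193. 440.]
 [165.  71.]]
[[ 76. 168.]
 [113. 465.]
 [161. 401.]
 [140. 168.]]
```

View pics/c3.png

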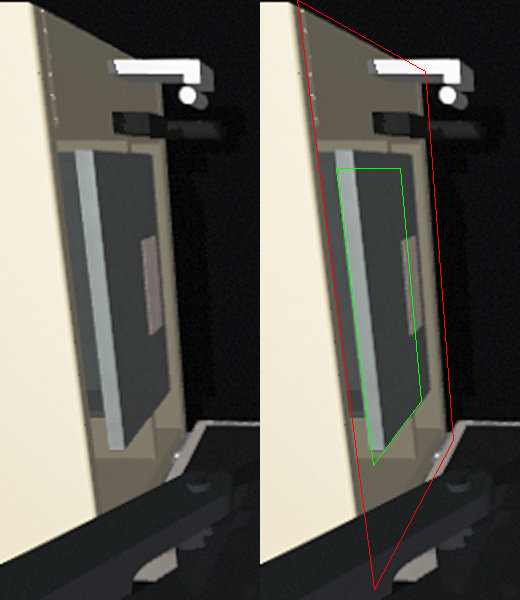

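drive_tool --targets '[{"tx": 0, "ty": 0, "tz": 0, "wx": 0, "wy": 0, "wz": 8, "gripper": 0}, {"tx": 0, "ty": 0, "tz": 0, "wx": 0, "wy": 0, "wz": 16, "gripper": 0}, {"tx": 0, "ty": 0, "tz": 0, "wx": 0, "wy": 0, "wz": 24, "gripper": 0}, {"tx": 0, "ty": 0, "tz": 0, "wx": 0, "wy": 0, "wz": 32, "gripper": 0}, {"tx": 0, "ty": 0, "tz": 0, "wx": 0, "wy": 0, "wz": 40, "gripper": 0}, {"tx": 0, "ty": 0, "tz": 0, "wx": 0, "wy": 0, "wz": 48, "gripper": 0}, {"tx": 0, "ty": 0, "tz": 0, "wx": 0, "wy": 0, "wz": 56, "gripper": 0}, {"tx": 0, "ty": 0, "tz": 0, "wx": 0, "wy": 0, "wz": 64, "gripper": 0}]'

```text
clock: 9.15
position: [0.55, -0.0437, 0.2262]
tcp_rot: [3.142, 0.0, -1.369]
wrist_force: [-0.4, 0.3, 0.5]
grip_width: 0.002
gripper_force: 0.0
```

drive_tool --targets '[{"tx": 0, "ty": 0, "tz": 20, "wx": 0, "wy": 0, "wz": 8, "gripper": 0}, {"tx": 0, "ty": 0, "tz": 50, "wx": 0, "wy": 0, "wz": 16, "gripper": 0}, {"tx": 0, "ty": 0, "tz": 80, "wx": 0, "wy": 0, "wz": 22, "gripper": 0}, {"tx": 0, "ty": 0, "tz": 100, "wx": 0, "wy": 0, "wz": 26, "gripper": 0}, {"tx": 0, "ty": 0, "tz": 109, "wx": 0, "wy": 0, "wz": 26, "gripper": 0}, {"tx": 0, "ty": 0, "tz": 109, "wx": 0, "wy": 0, "wz": 26, "gripper": 0}]'

```text
clock: 9.75
position: [0.5494, -0.0438, 0.1162]
tcp_rot: [3.139, -0.001, -1.816]
wrist_force: [0.4, -0.2, -0.2]
grip_width: -0.001
gripper_force: 0.0
```

drive_tool --targets '[{"tx": -20, "ty": 0, "tz": 0, "wx": 0, "wy": 0, "wz": 0, "gripper": 0}, {"tx": -40, "ty": 0, "tz": 0, "wx": 0, "wy": 0, "wz": 0, "gripper": 0}, {"tx": -60, "ty": 0, "tz": 0, "wx": 0, "wy": 0, "wz": 0, "gripper": 0}, {"tx": -72, "ty": 0, "tz": 0, "wx": 0, "wy": 0, "wz": 0, "gripper": 0}, {"tx": -78, "ty": 0, "tz": 0, "wx": 0, "wy": 0, "wz": 0, "gripper": 0}, {"tx": -81, "ty": 0, "tz": 0, "wx": 0, "wy": 0, "wz": 0, "gripper": 0}, {"tx": -84, "ty": 0, "tz": 0, "wx": 0, "wy": 0, "wz": 0, "gripper": 0}, {"tx": -87, "ty": 0, "tz": 0, "wx": 0, "wy": 0, "wz": 0, "gripper": 0}]'

```text
clock: 10.55
position: [0.5711, 0.0403, 0.1174]
tcp_rot: [3.142, -0.0, -1.818]
wrist_force: [-0.4, 0.1, 0.4]
grip_width: -0.002
gripper_force: 0.0
```

drive_tool --targets '[{"tx": -2, "ty": 0, "tz": 0, "wx": 0, "wy": 0, "wz": 0, "gripper": 0}, {"tx": -4, "ty": 0, "tz": 0, "wx": 0, "wy": 0, "wz": 0, "gripper": 0}]'

```text
clock: 10.75
position: [0.572, 0.0438, 0.1173]
tcp_rot: [3.141, -0.001, -1.818]
wrist_force: [0.3, -2.4, 0.4]
grip_width: 0.002
gripper_force: 1.3
```

drive_tool --targets '[{"tx": -1, "ty": 0, "tz": 0, "wx": 0, "wy": 0, "wz": 0, "gripper": 0}, {"tx": -2, "ty": 0, "tz": 0, "wx": 0, "wy": 0, "wz": 0, "gripper": 0}]'

```text
clock: 10.95
position: [0.5726, 0.046, 0.1173]
tcp_rot: [3.141, -0.001, -1.818]
wrist_force: [1.0, -2.9, -0.4]
grip_width: -0.002
gripper_force: 1.3
```

drive_tool --targets '[{"tx": -1, "ty": 0, "tz": 0, "wx": 0, "wy": 0, "wz": 0, "gripper": 0}, {"tx": -2, "ty": 0, "tz": 0, "wx": 0, "wy": 0, "wz": 0, "gripper": 0}]'

```text
clock: 11.15
position: [0.5732, 0.0483, 0.1173]
tcp_rot: [3.142, -0.0, -1.817]
wrist_force: [-0.3, -1.4, 0.3]
grip_width: 0.004
gripper_force: 1.3
```

drive_tool --targets '[{"tx": -1, "ty": 0, "tz": 0, "wx": 0, "wy": 0, "wz": 0, "gripper": 0}, {"tx": -2, "ty": 0, "tz": 0, "wx": 0, "wy": 0, "wz": 0, "gripper": 0}]'

```text
clock: 11.35
position: [0.5737, 0.0503, 0.1173]
tcp_rot: [-3.141, -0.0, -1.817]
wrist_force: [0.7, -2.5, 0.1]
grip_width: -0.001
gripper_force: 1.3
```

drive_tool --targets '[{"tx": -1, "ty": 0, "tz": 0, "wx": 0, "wy": 0, "wz": 0, "gripper": 0}, {"tx": -1.5, "ty": 0, "tz": 0, "wx": 0, "wy": 0, "wz": 0, "gripper": 0}]'

```text
clock: 11.55
position: [0.5741, 0.0519, 0.1173]
tcp_rot: [-3.141, 0.0, -1.817]
wrist_force: [0.4, -2.8, -0.1]
grip_width: 0.004
gripper_force: 1.3
```

drive_tool --targets '[{"tx": -1, "ty": 0, "tz": 0, "wx": 0, "wy": 0, "wz": 0, "gripper": 0}, {"tx": -2, "ty": 0, "tz": 0, "wx": 0, "wy": 0, "wz": 0, "gripper": 0}]'

```text
clock: 11.75
position: [0.5741, 0.0524, 0.1173]
tcp_rot: [3.141, -0.003, -1.817]
wrist_force: [0.9, -9.9, 1.0]
grip_width: -0.0
gripper_force: 4.9
```

drive_tool --targets '[{"tx": -1, "ty": 0, "tz": 0, "wx": 0, "wy": 0, "wz": 0, "gripper": 0}, {"tx": -1.5, "ty": 0, "tz": 0, "wx": 0, "wy": 0, "wz": 0, "gripper": 0}]'

```text
clock: 11.95
position: [0.5741, 0.0524, 0.1174]
tcp_rot: [3.14, -0.005, -1.818]
wrist_force: [1.6, -13.1, 1.5]
grip_width: -0.003
gripper_force: 6.5
```

drive_tool --targets '[{"tx": 4, "ty": 0, "tz": 0, "wx": 0, "wy": 0, "wz": 0, "gripper": 0}, {"tx": 30, "ty": 0, "tz": -10, "wx": 0, "wy": 0, "wz": 0, "gripper": 0}, {"tx": 60, "ty": 0, "tz": -45, "wx": 0, "wy": 0, "wz": 0, "gripper": 0}, {"tx": 80, "ty": 0, "tz": -85, "wx": 0, "wy": 0, "wz": 0, "gripper": 0}, {"tx": 80, "ty": 0, "tz": -105, "wx": 0, "wy": 0, "wz": 8, "gripper": 0}, {"tx": 100, "ty": 40, "tz": -105, "wx": 0, "wy": 0, "wz": 16, "gripper": 0}, {"tx": 125, "ty": 80, "tz": -105, "wx": 0, "wy": 0, "wz": 24, "gripper": 0}, {"tx": 150, "ty": 120, "tz": -105, "wx": 0, "wy": 0, "wz": 32, "gripper": 0}]'

```text
clock: 12.75
position: [0.4205, -0.0606, 0.2221]
tcp_rot: [3.141, 0.001, -2.381]
wrist_force: [-0.2, -0.8, 1.6]
grip_width: 0.001
gripper_force: 0.0
```

drive_tool --targets '[{"tx": 0, "ty": 0, "tz": 0, "wx": 0, "wy": 0, "wz": 8, "gripper": 0}, {"tx": 0, "ty": 0, "tz": 0, "wx": 0, "wy": 0, "wz": 16, "gripper": 0}, {"tx": 0, "ty": 0, "tz": 0, "wx": 0, "wy": 0, "wz": 24, "gripper": 0}, {"tx": 0, "ty": 0, "tz": 0, "wx": 0, "wy": 0, "wz": 32, "gripper": 0}, {"tx": 0, "ty": 0, "tz": 0, "wx": 0, "wy": 0, "wz": 40, "gripper": 0}, {"tx": 0, "ty": 0, "tz": 0, "wx": 0, "wy": 0, "wz": 48, "gripper": 0}, {"tx": 0, "ty": 0, "tz": 0, "wx": 0, "wy": 0, "wz": 56, "gripper": 0}, {"tx": 0, "ty": 0, "tz": 0, "wx": 0, "wy": 0, "wz": 60, "gripper": 0}]'

```text
clock: 13.55
position: [0.422, -0.0602, 0.2223]
tcp_rot: [3.14, 0.0, 2.857]
wrist_force: [-0.5, 0.2, -0.2]
grip_width: -0.003
gripper_force: 0.0
```

```bash
cat > to.py <<'E'
# where is the tool in the door's/cabinet's frame; shift to a cab-frame target
import sys; from h import *
C=np.array([.578,.063]);w=1.3244
M=np.array([[np.cos(w),-np.sin(w)],[np.sin(w),np.cos(w)]])
s=telemetry.sense();R=Ro.from_euler("xyz",s["tcp_rot"]).as_matrix()
print("cab",np.round(M.T@(np.array(s["position"])[:2]-C),4),"z",s["position"][2],"j",np.round(s["joints"],2),"t",s["clock"])
def go(a,off,z):  # TCP off metres outside the door face at door_push, -x tool inward
    H=np.array([-.01,.1]);u=np.array([-np.sin(a),-np.cos(a)]);n=np.array([-np.cos(a),np.sin(a)])
    X=C+M@(H+.155*u+(.016+off)*n);d=R.T@np.array([*(X-np.array(s["position"])[:2]),z-s["position"][2]])*1000
    N=M@n; dy=np.arctan2(N[1],N[0])-np.arctan2(R[1,0],R[0,0]); dy=(dy+np.pi)%(2*np.pi)-np.pi
    print(a,"shift",np.round(d,1),"wz",round(-np.degrees(dy),1))
E
python3 - <<'E'
from to import *
go(1.6,.041,.22);go(1.6,.041,.115)
t=viewer.grab_frame("top")
for n,z in(("door_hinge",.1),("door_push",.11),("latch",.07)):
    for m in spotter.mark_of(t,n)[:1]: print(n,m["confidence"],atz(t,m["at"],z))
E
```

```text
cab [-0.1575  0.1212] z 0.22232605813848066 j [ 0.24  0.05 -0.46 -0.   -1.06 -2.1 ] t 13.55
1.6 shift [40.  -7.3  2.3] wz -0.5
1.6 shift [ 40.1  -7.5 107.3] wz -0.5
door_push 0.53 [ 0.71289173 -0.10560391  0.11      ]
```

drive_tool --targets '[{"tx": 20, "ty": -4, "tz": 0, "wx": 0, "wy": 0, "wz": 0, "gripper": 0}, {"tx": 40, "ty": -7, "tz": 0, "wx": 0, "wy": 0, "wz": 0, "gripper": 0}, {"tx": 40, "ty": -7, "tz": 20, "wx": 0, "wy": 0, "wz": 0, "gripper": 0}, {"tx": 40, "ty": -7, "tz": 50, "wx": 0, "wy": 0, "wz": 0, "gripper": 0}, {"tx": 40, "ty": -7, "tz": 80, "wx": 0, "wy": 0, "wz": 0, "gripper": 0}, {"tx": 40, "ty": -7, "tz": 100, "wx": 0, "wy": 0, "wz": 0, "gripper": 0}, {"tx": 40, "ty": -7, "tz": 107, "wx": 0, "wy": 0, "wz": 0, "gripper": 0}, {"tx": 40, "ty": -7, "tz": 107, "wx": 0, "wy": 0, "wz": 0, "gripper": 0}]'

```text
clock: 14.55
position: [0.3813, -0.0566, 0.1149]
tcp_rot: [-3.141, -0.001, 2.861]
wrist_force: [0.3, 1.0, 0.7]
grip_width: 0.0
gripper_force: 0.0
```

```bash
python3 - <<'E'
from to import *
for a in (1.6,1.45,1.3,1.15,1.0): go(a,.011,.112)
p=viewer.grab_frame("wrist");q=viewer.grab_frame("scene")
cv2.imwrite("pics/c4.png",np.vstack([cv2.resize(p["pixels"],(480,300)),cv2.resize(q["pixels"][110:270,200:456],(480,300))])[:,:,::-1])
E
```

```text
cab [-0.164   0.1616] z 0.11487909644972225 j [ 0.28  0.11 -0.71 -0.   -0.75 -2.13] t 14.55
1.6 shift [-30.    0.8   2.8] wz -0.3
1.45 shift [-53.5  -1.3   2.8] wz -8.9
1.3 shift [-77.1   0.    2.8] wz -17.5
1.15 shift [-100.1    4.9    2.7] wz -26.1
1.0 shift [-122.2   13.1    2.7] wz -34.7
```

View pics/c4.png

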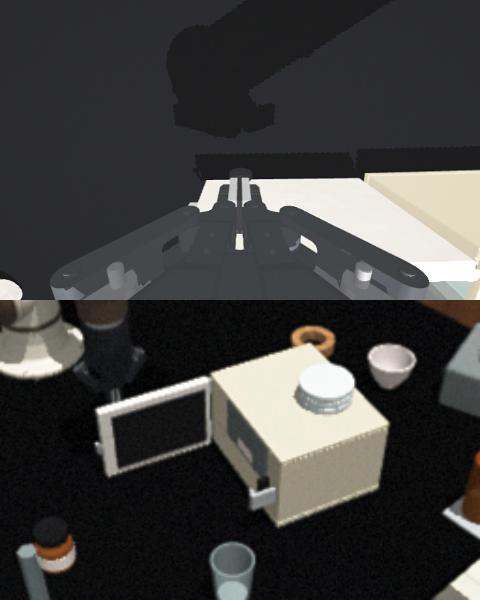

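drive_tool --targets '[{"tx": -10, "ty": 0, "tz": 0, "wx": 0, "wy": 0, "wz": 0, "gripper": 0}, {"tx": -18, "ty": 0, "tz": 2, "wx": 0, "wy": 0, "wz": 0, "gripper": 0}, {"tx": -24, "ty": 0, "tz": 3, "wx": 0, "wy": 0, "wz": 0, "gripper": 0}, {"tx": -30, "ty": 0, "tz": 3, "wx": 0, "wy": 0, "wz": 0, "gripper": 0}, {"tx": -36, "ty": 0, "tz": 3, "wx": 0, "wy": 0, "wz": -2, "gripper": 0}, {"tx": -42, "ty": 0, "tz": 3, "wx": 0, "wy": 0, "wz": -4.5, "gripper": 0}, {"tx": -48, "ty": -1, "tz": 3, "wx": 0, "wy": 0, "wz": -7, "gripper": 0}, {"tx": -54, "ty": -1, "tz": 3, "wx": 0, "wy": 0, "wz": -9, "gripper": 0}]'

```text
clock: 15.45
position: [0.4331, -0.0729, 0.112]
tcp_rot: [-3.141, -0.001, 3.018]
wrist_force: [-1.7, 0.4, 0.1]
grip_width: 0.001
gripper_force: 0.5
```

```bash
python3 - <<'E'
from to import *
for a in (1.45,1.35,1.25,1.15,1.05,.95): go(a,.011,.112)
E
```

```text
cab [-0.1671  0.1074] z 0.11204970054766286 j [ 0.21  0.21 -0.6  -0.   -0.77 -1.9 ] t 15.45
1.45 shift [0.8 0.1 0.1] wz 0.1
1.35 shift [-14.9  -1.9   0. ] wz -5.6
1.25 shift [-30.6  -2.2   0. ] wz -11.3
1.15 shift [-46.3  -1.1  -0. ] wz -17.0
1.05 shift [-61.7   1.7  -0. ] wz -22.8
0.95 shift [-76.9   5.9  -0.1] wz -28.5
```

drive_tool --targets '[{"tx": -7, "ty": -1, "tz": 0, "wx": 0, "wy": 0, "wz": -2.8, "gripper": 0}, {"tx": -15, "ty": -2, "tz": 0, "wx": 0, "wy": 0, "wz": -5.6, "gripper": 0}, {"tx": -23, "ty": -2, "tz": 0, "wx": 0, "wy": 0, "wz": -8.5, "gripper": 0}, {"tx": -31, "ty": -2, "tz": 0, "wx": 0, "wy": 0, "wz": -11.3, "gripper": 0}, {"tx": -39, "ty": -2, "tz": 0, "wx": 0, "wy": 0, "wz": -14.2, "gripper": 0}, {"tx": -46, "ty": -1, "tz": 0, "wx": 0, "wy": 0, "wz": -17, "gripper": 0}, {"tx": -54, "ty": 0, "tz": 0, "wx": 0, "wy": 0, "wz": -20, "gripper": 0}, {"tx": -62, "ty": 2, "tz": 0, "wx": 0, "wy": 0, "wz": -22.8, "gripper": 0}]'

```text
clock: 16.25
position: [0.4948, -0.0787, 0.1119]
tcp_rot: [3.141, -0.002, -2.866]
wrist_force: [-1.7, -0.6, 0.6]
grip_width: 0.001
gripper_force: 0.6
```

```bash
python3 - <<'E'
from to import *
for a in (1.05,.95,.85,.75,.65): go(a,.011,.112)
E
```

```text
cab [-0.1578  0.0461] z 0.11191791703001885 j [ 0.17  0.3  -0.45 -0.   -0.81 -1.46] t 16.25
1.05 shift [ 0.2 -0.  -0.1] wz 0.0
0.95 shift [-15.4  -2.   -0.1] wz -5.7
0.85 shift [-31.1  -2.3  -0.1] wz -11.4
0.75 shift [-46.8  -1.1  -0.2] wz -17.1
0.65 shift [-62.3   1.6  -0.2] wz -22.9
```

Same move (the arc is self-similar): 1.05 → 0.65 → 0.25.

drive_tool --targets '[{"tx": -7, "ty": -1, "tz": 0, "wx": 0, "wy": 0, "wz": -2.8, "gripper": 0}, {"tx": -15, "ty": -2, "tz": 0, "wx": 0, "wy": 0, "wz": -5.6, "gripper": 0}, {"tx": -23, "ty": -2, "tz": 0, "wx": 0, "wy": 0, "wz": -8.5, "gripper": 0}, {"tx": -31, "ty": -2, "tz": 0, "wx": 0, "wy": 0, "wz": -11.3, "gripper": 0}, {"tx": -39, "ty": -2, "tz": 0, "wx": 0, "wy": 0, "wz": -14.2, "gripper": 0}, {"tx": -46, "ty": -1, "tz": 0, "wx": 0, "wy": 0, "wz": -17, "gripper": 0}, {"tx": -54, "ty": 0, "tz": 0, "wx": 0, "wy": 0, "wz": -20, "gripper": 0}, {"tx": -62, "ty": 2, "tz": 0, "wx": 0, "wy": 0, "wz": -22.8, "gripper": 0}]'

```text
clock: 17.05
position: [0.554, -0.0601, 0.1118]
tcp_rot: [3.141, -0.002, -2.468]
wrist_force: [-0.2, -1.3, -0.7]
grip_width: -0.003
gripper_force: 0.6
```

drive_tool --targets '[{"tx": -7, "ty": -1, "tz": 0, "wx": 0, "wy": 0, "wz": -2.8, "gripper": 0}, {"tx": -15, "ty": -2, "tz": 0, "wx": 0, "wy": 0, "wz": -5.6, "gripper": 0}, {"tx": -23, "ty": -2, "tz": 0, "wx": 0, "wy": 0, "wz": -8.5, "gripper": 0}, {"tx": -31, "ty": -2, "tz": 0, "wx": 0, "wy": 0, "wz": -11.3, "gripper": 0}, {"tx": -38, "ty": -2, "tz": 0, "wx": 0, "wy": 0, "wz": -14, "gripper": 0}, {"tx": -43, "ty": -1, "tz": 0, "wx": 0, "wy": 0, "wz": -16, "gripper": 0}, {"tx": -47, "ty": -1, "tz": 0, "wx": 0, "wy": 0, "wz": -17, "gripper": 0}]'

```text
clock: 17.75
position: [0.5914, -0.0312, 0.1119]
tcp_rot: [3.141, -0.001, -2.172]
wrist_force: [-1.0, -0.3, -0.0]
grip_width: -0.0
gripper_force: 0.4
```

```bash
python3 - <<'E'
from to import *
for a in (.35,.3,.25,.2,.15,.1,.05,0): go(a,.011,.112)
E
```

```text
cab [-0.088 -0.036] z 0.11191337171741886 j [ 0.22  0.44 -0.23 -0.   -0.9  -0.82] t 17.75
0.35 shift [ 0.3 -0.5 -0.1] wz -0.3
0.3 shift [-7.5 -1.6 -0.1] wz -3.2
0.25 shift [-15.3  -2.3  -0.1] wz -6.0
0.2 shift [-23.2  -2.7  -0.1] wz -8.9
0.15 shift [-31.   -2.6  -0.1] wz -11.8
0.1 shift [-38.9  -2.2  -0.1] wz -14.6
0.05 shift [-46.7  -1.3  -0.1] wz -17.5
0 shift [-54.5  -0.1  -0.1] wz -20.4
```

drive_tool --targets '[{"tx": -4, "ty": -1, "tz": 0, "wx": 0, "wy": 0, "wz": -1.6, "gripper": 0}, {"tx": -8, "ty": -1.5, "tz": 0, "wx": 0, "wy": 0, "wz": -3.2, "gripper": 0}, {"tx": -12, "ty": -2, "tz": 0, "wx": 0, "wy": 0, "wz": -4.6, "gripper": 0}, {"tx": -15, "ty": -2, "tz": 0, "wx": 0, "wy": 0, "wz": -6, "gripper": 0}, {"tx": -18, "ty": -2.5, "tz": 0, "wx": 0, "wy": 0, "wz": -7, "gripper": 0}, {"tx": -21, "ty": -2.5, "tz": 0, "wx": 0, "wy": 0, "wz": -8, "gripper": 0}, {"tx": -23, "ty": -2.5, "tz": 0, "wx": 0, "wy": 0, "wz": -9, "gripper": 0}]'

```text
clock: 18.45
position: [0.6069, -0.0134, 0.1124]
tcp_rot: [-3.141, 0.0, -2.015]
wrist_force: [0.5, 0.8, -0.5]
grip_width: -0.002
gripper_force: 0.4
```

drive_tool --targets '[{"tx": -2, "ty": 0, "tz": 0, "wx": 0, "wy": 0, "wz": -0.7, "gripper": 0}, {"tx": -4, "ty": 0, "tz": 0, "wx": 0, "wy": 0, "wz": -1.4, "gripper": 0}]'

```text
clock: 18.65
position: [0.6086, -0.0099, 0.1125]
tcp_rot: [-3.141, 0.0, -1.991]
wrist_force: [-0.5, -0.9, 0.1]
grip_width: -0.001
gripper_force: 0.4
```

drive_tool --targets '[{"tx": -2, "ty": 0, "tz": 0, "wx": 0, "wy": 0, "wz": -0.7, "gripper": 0}, {"tx": -4, "ty": 0, "tz": 0, "wx": 0, "wy": 0, "wz": -1.4, "gripper": 0}]'

```text
clock: 18.85
position: [0.6102, -0.0072, 0.1125]
tcp_rot: [-3.141, -0.001, -1.966]
wrist_force: [1.1, -5.9, -0.1]
grip_width: 0.004
gripper_force: 2.4
```

drive_tool --targets '[{"tx": -1, "ty": 0, "tz": 0, "wx": 0, "wy": 0, "wz": -0.3, "gripper": 0}, {"tx": -2, "ty": 0, "tz": 0, "wx": 0, "wy": 0, "wz": -0.6, "gripper": 0}]'

```text
clock: 19.05
position: [0.6111, -0.0057, 0.1125]
tcp_rot: [-3.14, -0.001, -1.957]
wrist_force: [2.0, -6.6, -0.6]
grip_width: 0.001
gripper_force: 2.6
```

drive_tool --targets '[{"tx": -1, "ty": 0, "tz": 0, "wx": 0, "wy": 0, "wz": -0.3, "gripper": 0}, {"tx": -2, "ty": 0, "tz": 0, "wx": 0, "wy": 0, "wz": -0.6, "gripper": 0}]'

```text
clock: 19.25
position: [0.6119, -0.0044, 0.1125]
tcp_rot: [-3.14, -0.002, -1.946]
wrist_force: [2.3, -9.3, -0.8]
grip_width: 0.002
gripper_force: 4.1
```

drive_tool --targets '[{"tx": -1, "ty": 0, "tz": 0, "wx": 0, "wy": 0, "wz": -0.3, "gripper": 0}]'

```text
clock: 19.35
position: [0.6122, -0.0039, 0.1125]
tcp_rot: [-3.14, -0.002, -1.941]
wrist_force: [2.3, -8.9, -0.5]
grip_width: -0.001
gripper_force: 4.2
```

drive_tool --targets '[{"tx": -1, "ty": 0, "tz": 0, "wx": 0, "wy": 0, "wz": -0.3, "gripper": 0}, {"tx": -2, "ty": 0, "tz": 0, "wx": 0, "wy": 0, "wz": -0.6, "gripper": 0}]'

```text
clock: 19.55
position: [0.613, -0.0024, 0.1125]
tcp_rot: [-3.14, -0.003, -1.931]
wrist_force: [3.3, -11.4, -1.6]
grip_width: 0.0
gripper_force: 4.8
```

drive_tool --targets '[{"tx": -1, "ty": 0, "tz": 0, "wx": 0, "wy": 0, "wz": -0.3, "gripper": 0}]'

```text
clock: 19.65
position: [0.6135, -0.0017, 0.1125]
tcp_rot: [-3.14, -0.003, -1.926]
wrist_force: [3.7, -12.0, -1.4]
grip_width: -0.003
gripper_force: 5.0
```

drive_tool --targets '[{"tx": -1, "ty": 0, "tz": 0, "wx": 0, "wy": 0, "wz": -0.3, "gripper": 0}]'

```text
clock: 19.75
position: [0.6139, -0.0009, 0.1126]
tcp_rot: [-3.14, -0.003, -1.92]
wrist_force: [3.0, -12.4, -1.1]
grip_width: 0.002
gripper_force: 5.2
```

drive_tool --targets '[{"tx": -1, "ty": 0, "tz": 0, "wx": 0, "wy": 0, "wz": -0.3, "gripper": 0}]'

```text
clock: 19.85
position: [0.6144, -0.0002, 0.1126]
tcp_rot: [-3.139, -0.003, -1.915]
wrist_force: [3.6, -12.4, -2.2]
grip_width: -0.001
gripper_force: 5.5
```

drive_tool --targets '[{"tx": -1, "ty": 0, "tz": 0, "wx": 0, "wy": 0, "wz": -0.3, "gripper": 0}]'

```text
clock: 19.95
position: [0.6148, 0.0006, 0.1126]
tcp_rot: [-3.139, -0.003, -1.91]
wrist_force: [4.1, -13.6, -2.9]
grip_width: 0.004
gripper_force: 5.5
```

drive_tool --targets '[{"tx": -1, "ty": 0, "tz": 0, "wx": 0, "wy": 0, "wz": -0.3, "gripper": 0}]'

```text
clock: 20.05
position: [0.6152, 0.0017, 0.1126]
tcp_rot: [-3.139, -0.003, -1.905]
wrist_force: [2.3, -11.8, -1.5]
grip_width: 0.002
gripper_force: 4.8
```

drive_tool --targets '[{"tx": -1, "ty": 0, "tz": 0, "wx": 0, "wy": 0, "wz": -0.3, "gripper": 0}]'

```text
clock: 20.15
position: [0.6153, 0.003, 0.1126]
tcp_rot: [-3.14, -0.003, -1.9]
wrist_force: [3.2, -9.5, 0.0]
grip_width: 0.003
gripper_force: 4.1
```

drive_tool --targets '[{"tx": -1, "ty": 0, "tz": 0, "wx": 0, "wy": 0, "wz": -0.3, "gripper": 0}]'

```text
clock: 20.25
position: [0.6157, 0.0044, 0.1126]
tcp_rot: [-3.14, -0.002, -1.894]
wrist_force: [3.6, -9.2, -1.1]
grip_width: -0.001
gripper_force: 3.5
```

drive_tool --targets '[{"tx": -1, "ty": 0, "tz": 0, "wx": 0, "wy": 0, "wz": -0.3, "gripper": 0}]'

```text
clock: 20.35
position: [0.616, 0.0059, 0.1126]
tcp_rot: [-3.14, -0.001, -1.889]
wrist_force: [2.1, -5.1, -1.2]
grip_width: -0.0
gripper_force: 2.2
```

drive_tool --targets '[{"tx": -0.7, "ty": 0, "tz": 0, "wx": 0, "wy": 0, "wz": 0, "gripper": 0}]'

```text
clock: 20.45
position: [0.6161, 0.007, 0.1126]
tcp_rot: [-3.14, -0.001, -1.889]
wrist_force: [2.0, -9.0, 0.2]
grip_width: -0.005
gripper_force: 3.8
```

drive_tool --targets '[{"tx": -1, "ty": 0, "tz": 0, "wx": 0, "wy": 0, "wz": 0, "gripper": 0}]'

```text
clock: 20.55
position: [0.6162, 0.0073, 0.1126]
tcp_rot: [-3.14, -0.002, -1.889]
wrist_force: [2.0, -10.0, -0.5]
grip_width: 0.0
gripper_force: 4.3
```

drive_tool --targets '[{"tx": -0.7, "ty": 0, "tz": 0, "wx": 0, "wy": 0, "wz": 0, "gripper": 0}]'

```text
clock: 20.65
position: [0.6164, 0.0078, 0.1126]
tcp_rot: [-3.14, -0.003, -1.889]
wrist_force: [3.5, -8.7, -1.0]
grip_width: -0.005
gripper_force: 4.4
```

drive_tool --targets '[{"tx": -1, "ty": 0, "tz": 0, "wx": 0, "wy": 0, "wz": -0.3, "gripper": 0}]'

```text
clock: 20.75
position: [0.6165, 0.0081, 0.1126]
tcp_rot: [-3.141, -0.004, -1.883]
wrist_force: [3.1, -13.9, -0.6]
grip_width: -0.004
gripper_force: 6.3
```

drive_tool --targets '[{"tx": -1, "ty": 0, "tz": 0, "wx": 0, "wy": 0, "wz": -0.3, "gripper": 0}]'

```text
clock: 20.85
position: [0.6166, 0.0082, 0.1126]
tcp_rot: [-3.141, -0.005, -1.878]
wrist_force: [2.1, -17.3, -0.4]
grip_width: -0.0
gripper_force: 7.8
```

Firm stop reached at 17 N. Ease off slowly and see if the door holds.

drive_tool --targets '[{"tx": 1.5, "ty": 0, "tz": 0, "wx": 0, "wy": 0, "wz": 0, "gripper": 0}, {"tx": 3, "ty": 0, "tz": 0, "wx": 0, "wy": 0, "wz": 0, "gripper": 0}, {"tx": 5, "ty": 0, "tz": 0, "wx": 0, "wy": 0, "wz": 0, "gripper": 0}, {"tx": 8, "ty": 0, "tz": 0, "wx": 0, "wy": 0, "wz": 0, "gripper": 0}, {"tx": 11, "ty": 0, "tz": 0, "wx": 0, "wy": 0, "wz": 0, "gripper": 0}, {"tx": 11, "ty": 0, "tz": 0, "wx": 0, "wy": 0, "wz": 0, "gripper": 0}]'

```text
clock: 21.45
position: [0.6131, 0.0015, 0.1123]
tcp_rot: [3.141, 0.0, -1.878]
wrist_force: [-0.3, -0.1, 0.0]
grip_width: -0.001
gripper_force: 0.0
```

drive_tool --targets '[{"tx": 15, "ty": 0, "tz": 0, "wx": 0, "wy": 0, "wz": 0, "gripper": 0}, {"tx": 40, "ty": 0, "tz": 0, "wx": 0, "wy": 0, "wz": 0, "gripper": 0}, {"tx": 70, "ty": 0, "tz": -20, "wx": 0, "wy": 0, "wz": 0, "gripper": 0}, {"tx": 90, "ty": 0, "tz": -60, "wx": 0, "wy": 0, "wz": 0, "gripper": 0}, {"tx": 100, "ty": 0, "tz": -100, "wx": 0, "wy": 0, "wz": 0, "gripper": 0}, {"tx": 100, "ty": 0, "tz": -110, "wx": 0, "wy": 0, "wz": 0, "gripper": 0}, {"tx": 100, "ty": 0, "tz": -110, "wx": 0, "wy": 0, "wz": 0, "gripper": 0}]'

```text
clock: 22.15
position: [0.5836, -0.0946, 0.2247]
tcp_rot: [-3.137, 0.002, -1.879]
wrist_force: [0.1, 0.1, -0.9]
grip_width: -0.004
gripper_force: 0.0
```

```bash
python3 - <<'E'
from fit import *
T=viewer.grab_frame("top");q=viewer.grab_frame("scene");
for n,z in(("door_push",.11),("latch",.07)):
  for c in(T,q):
    for m in spotter.mark_of(c,n)[:1]: print(n,m["confidence"],atz(c,m["at"],z))
for a in(0,.06,.12,.2):
  v=[.578,.063,1.3244,0,a];print(a,loc(v,"door_push"),loc(v,"latch"))
cv2.imwrite("pics/c5.png",np.vstack([cv2.resize(T["pixels"][150:290,220:440],(470,300)),cv2.resize(q["pixels"][110:270,200:456],(470,300))])[:,:,::-1])
E
```

```text
door_push 0.74 [0.62612676 0.00598042 0.11      ]
latch 0.9 [0.66243193 0.01253372 0.07      ]
0 [0.62499719 0.02437017 0.11      ] [0.68028735 0.01871346 0.07      ]
0.06 [0.62153627 0.01568643 0.11      ] [0.67638774 0.00672448 0.07      ]
0.12 [0.61756086 0.00722584 0.11      ] [ 0.67177623 -0.00500909  0.07      ]
0.2 [ 0.61148499 -0.0036553   0.11      ] [ 0.66454921 -0.02018371  0.07      ]
```

View pics/c5.png

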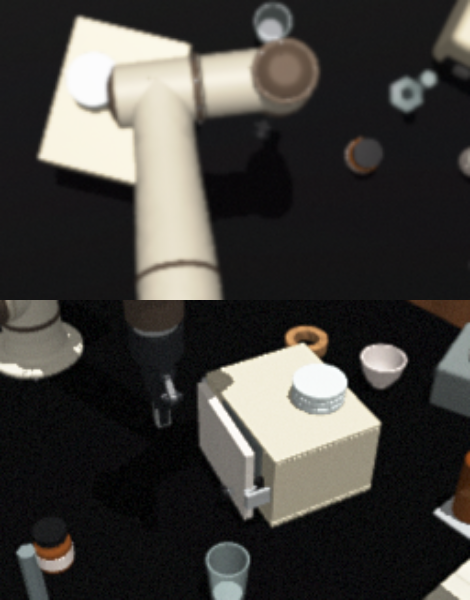

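```bash
python3 - <<'E'
from fit import *
q=viewer.grab_frame("scene");x0,y0,f=290,140,6
im=cv2.resize(q["pixels"][y0:y0+90,x0:x0+65],None,fx=f,fy=f,interpolation=2)[:,:,::-1].copy();im2=im.copy()
for a,c in((.045,(0,255,0)),(.12,(0,0,255))):
    H=np.array([-.01,.1]);u=np.array([-np.sin(a),-np.cos(a)]);n=np.array([-np.cos(a),np.sin(a)])
    o=H+.016*n;P=[(*o,.15),(*(o+.2*u),.15),(*(H+.2*u),.15),(*H,.15)]
    v=[.578,.063,1.3244,0,a]
    cv2.polylines(im2,[np.int32([(proj(q,loc(v,k))-[x0,y0])*f for k in P])],True,c,1)
cv2.polylines(im2,[np.int32([(proj(q,loc(v,k))-[x0,y0])*f for k in [(0,.125,.15),(0,-.125,.15),(0,-.125,0)]])],False,(255,0,0),1)
cv2.imwrite("pics/c6.png",np.hstack([im,im2])[:600])
print(telemetry.sense()["clock"])
E
```

```text
22.5
```

View pics/c6.png

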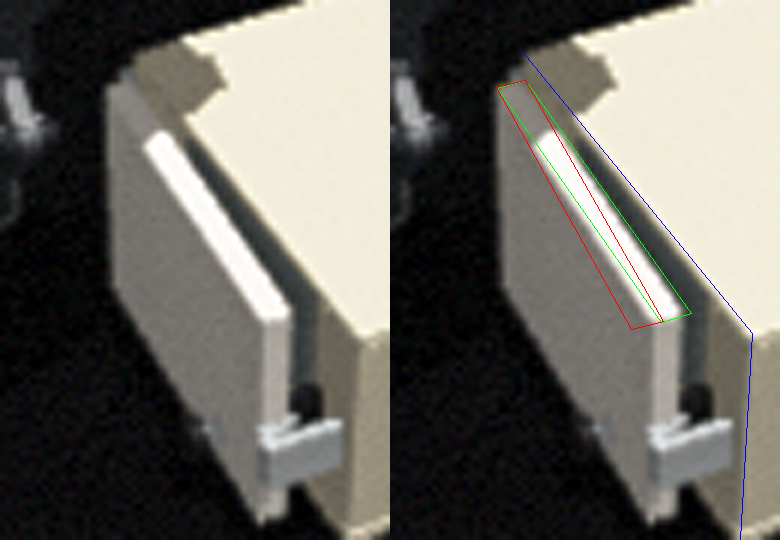

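The overlay shows the door lying on the green outline (about 0.05 rad, latched), well inside the red 0.12 rad outline. The tongue is behind the catch and the arm is clear, so I'm handing in.

```bash
python3 -c "
from workcell import close_job
print(close_job())"
```

```text
the job is handed in; nothing more can be done
None
```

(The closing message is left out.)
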